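Test the machine stop and reset the station

ROBOT

A 6-joint arm with a two-finger parallel gripper is mounted at the origin on the work surface. World frame = base frame: x ahead of the robot, y to its left, z up, the work surface at z = 0. Lengths are in mm, angles in rad, forces in N, time in s.
With the tool pointing down it reaches from about 300 to 775 mm from the base axis. Payload 14.6 kg.
Tool frame: the origin (TCP) lies on the centre line of the jaws, within the pads' length; the fingertips stand 19 mm ahead of it and the grasp point (between the pads) is the TCP (bot.tip_reach is the distance from the TCP to the fingertips, in mm); y points along the fingers, x is the direction in which the jaws open and shut, and the axes are right-handed (so a half turn about y gives the same grasp; the last joint's range is limited). The gripper opens to 85 mm and grips with 20 to 120 N. Pads are 22 mm wide; open, the fingers measure 114 mm over their backs; the gripper's body (76 mm by 85 mm) begins 54 mm behind the grasp point. The pads swing forward as they close: fully open they stand 13 mm farther back than shut.
Start: joints at [-1.259, 0.3, 1.521, -0, 1.321, -0.067], TCP at [203.386, -511.003, 250.281] pointing down, gripper open.
Joint ranges: [-3.03, 3.03], [-0.79, 2.21], [0.23, 2.52], [-1.04, 4.18], [0, 3.07], [-2.55, 2.55]. Speed limits (rad/s): [2.22, 2.22, 2.57, 3.14, 3.14, 3.14].

INTERFACE

Orientations are given as a unit quaternion [w, x, y, z].
In Python, from rig import bot gives the robot as it stands. Calls block until the motion is done:
- bot.move_to(position, orientation): joint-space move of the TCP to a pose.
- bot.servo_line(position, attitude=None, speed=150, until_force=None): straight line of the TCP; attitude=None keeps the orientation; speed is the mean speed in mm/s. With until_force (N) it stops when the force on the tool has changed by that much, and returns True; else False.
- bot.move_joints(angles): joint-space move.
- bot.move_gripper(opening, grip_force=None): finger opening in mm; grip_force is the grip in N (None keeps the last); returns when the fingers have stopped.
- bot.dwell(seconds).
- bot.ik(position, orientation): joint angles nearest the present ones, or None.
- bot.read_state(): the state.
- bot.read_camera(name): name is "side" or "top" or "wrist"; returns a dict with "image" (400x640x3 uint8, blue, green, red), "depth" (400x640 float32, mm along the optical axis (not along the pixel's ray), 0 where there is no reading), "fovy" (degrees; the focal length in pixels is half the picture's height over the tangent of half this angle, whatever the lens; pixels are square), "cx", "cy" (the principal point, pixels), "eye" and "attitude" of the camera in the world; the wrist camera has in their place "mount" (4x4, takes a point from camera to tool coordinates, whose origin is the TCP and whose axes are the tool frame's). Camera axes: x right, y down, z forward; pixel columns grow to the right and rows downward; lengths in mm; the calibration is good to about 2 mm. A picture is of the moment at which its call begins: read the wrist's pose just before it.
A pose or a line that the arm cannot do raises bot.MotionError and nothing moves.
- bot.finish_job(): hands the job in, once; it reports no verdict.
The state is a dict: "clock": time; "joint_positions": joint angles; "qvel": joint speeds; "effort": joint torques, N m; "ee_pos": TCP position; "tool_rot": TCP orientation; "ft_force": force on the tool from outside, world axes, zero at the start; "moment": the same for the moment, N m; "grip_width": finger opening in mm.
Only numpy, scipy, OpenCV 4.12 (cv2) and the standard library are available. Lean on these libraries where they do the work, as an engineer would, in place of code of your own. Each camera call takes 0.05 s, during which the arm holds its last target.

TASK

Do the shift test of the welding table's machine stop: press the winged mushroom head all the way in so that it latches, then push its wing round clockwise (seen from above) until it pops out again. After that, press the flat round reset button on the other box all the way down and let it come back up. Work with the fingertips and without hammering or clamping anything hard; leave everything lying on the bench where it is.

Things in the scene. Friction and masses are not known exactly. Their poses are not given: they have to be found in the camera images.
- stop_box: grey steel box 120 x 120 x 60 tall, fixed to the bench, carrying the mushroom stop in the middle of its top. Origin: centre of its underside; z up. It may stand on either side of the reset box and be turned up to 0.6 rad.
- stop_top (a point): centre of the top of the stop's wing, on the twist axis, 111 above the bench with the head out, 104 with it in. The wing: a straight upright grey plastic bar 64 long x 14 wide x 26 tall, running across the round head through its centre. The point's y axis runs along the wing, x across it, z up; it moves and turns with the head.
- stop_disc (a point): centre of the top face of the round black head on which the wing stands, 26 below stop_top; same axes. The head is a flat disc 68 dia x 12 thick. Its top is 85 above the bench when out, 78 when in: it rises 7 as it pops out, so a fingertip that pushes the wing should be 10 or more above the pressed-in disc.
- stop (a joint): depth of the stop head, m: 0 out, 0.007 fully in. The push needed is about 6 N at first and falls to nothing at 4 mm; from there the head snaps in and stays in by itself.
- stop_twist (a joint): twist of the head, rad: 0 at rest (the wing then runs along the box's y axis), growing clockwise seen from above, end stop 0.9. Sprung back to 0 (0.025 to 0.07 N m, up to 0.06 more to lift the head out of its latch, so a few N at the end of the wing). With the head in, it pops out at about 0.55; turn it on to about 0.75 to be sure. Pulling up is not the way to release it.
- reset_box: narrower grey steel box 75 (x) x 140 (y) x 60 tall, fixed to the bench. On its top, 35 from the middle towards its -y end, the reset button; 35 towards its +y end a white domed lamp (28 dia, fixed, top 81 above the bench). Origin: centre of its underside. Turned up to 0.6 rad.
- reset_top (a point): centre of the top of the reset button: black, flat, round, 28 dia, in a steel ring 44 dia and 12 tall; its top is 82 above the bench when up. Moves with the button.
- reset (a joint): how far the reset button is pressed, m: 0 up, 0.006 fully down. Spring return; fully down takes about 6 N.
- tip_jar: bystander, loose: closed round plastic jar with a steel cap, 48 dia x 85 tall (mm). Origin: centre of its underside.
- collar: bystander, loose: steel ring, 42 outside dia, 22 bore, 20 tall, lying flat (mm). Origin: centre of its underside.
- file: bystander, loose: flat file lying flat, 300 long x 24 x 22 tall, wooden handle at its -x end; its long axis is x (mm). Origin: centre of its underside.
- wire_brush: bystander, loose: wooden wire brush lying bristles down, 220 long (x) x 28 x 34 tall (mm). Origin: centre of its underside.
- flap_disc: bystander, loose: flat grinding disc, 114 dia x 14 thick (mm). Origin: centre of its underside.
- spray_can: bystander, loose: closed aluminium can, 54 dia x 150 tall (mm). Origin: centre of its underside.
- magnet_square: bystander, loose: square flat welding magnet 90 x 90 x 18 (mm). Origin: centre of its underside.

How it is judged (in metres and radians):
On the way, in this order (a step that is already met when the one before it is completed fails the run):
1. the stop is pressed fully in (value of joint stop above 0.006 m), for 0.2 s.
2. the head is twisted clockwise and comes out of its latch (value of joint stop_twist above 0.4 rad and value of joint stop below 0.0035 m), for 0.03 s.
3. the reset button is pressed down, with the stop out (value of joint reset above 0.0048 m and value of joint stop below 0.0015 m), for 0.05 s.
At the end, for the whole second after the job is handed in: The stop head is out (within 1.5 mm) with its wing back at rest (within 0.12 rad), the reset button is up (within 1.5 mm), and every loose thing is at rest within 25 mm of where it was (value of joint each of stop, reset below 0.0015 m and value of joint stop_twist below 0.12 rad and distance of each of tip_jar, collar, file, wire_brush, flap_disc, spray_can, magnet_square from where it was at the start of the episode below 0.025 m and linear speed of each of tip_jar, collar, file, wire_brush, flap_disc, spray_can, magnet_square below 0.02 m/s); the robot touches nothing.
It fails at once if a loose thing is lifted, carried or pushed more than 25 mm (distance of any of tip_jar, collar, file, wire_brush, flap_disc, spray_can, magnet_square from where it was at the start of the episode above 0.025 m).
It fails at once if a station is hammered or clamped with more than 60 N (contact force between any of the fingers, the arm and stop_box above 60 N or contact force between any of the fingers, the arm and reset_box above 60 N).
It also fails if it takes over 45 s, if anything falls off the work surface, if the arm or the gripper's body presses on something with over 40 N, if the wrist force passes 120 N, or if a joint passes its speed limit or range.

## Working session

There is one attempt and no reset: what is moved stays moved. The work goes in short steps, each a Python script; the robot and the scene stay as the last script left them, time stands still between calls to the robot, and variables do not carry over. Pictures are saved under pics/ and viewed, and the job is handed in when it is done.

```bash
mkdir -p pics; ls; python3 - <<'E'
from rig import bot
import cv2,pickle,numpy as np
s=bot.read_state(); print(s)
for n in("top","side"):
    c=bot.read_camera(n); cv2.imwrite(f"pics/{n}0.png",c["image"]); pickle.dump(c,open(n+".pkl","wb"))
    print({k:v for k,v in c.items() if k not in("image","depth")})
E
```

```text
pics
{'clock': 0.0, 'joint_positions': array([-1.25859908e+00,  3.00498544e-01,  1.52163797e+00,  3.57179440e-06,
        1.32069014e+00, -6.66063841e-02]), 'qvel': array([ 0.00125988, -0.00033691, -0.00087255,  0.00144814,  0.00224594,
       -0.00110843]), 'effort': array([-4.68436498e-03, -5.43517935e+01, -3.61792552e+01, -3.41361574e-04,
        3.97903350e-03,  2.47648165e-05]), 'ee_pos': array([ 203.31910219, -510.79232693,  249.68217813]), 'tool_rot': array([ 0.58546331, -0.58492459,  0.39726619, -0.39657976]), 'ft_force': array([ 0.72073679,  0.16785612, -0.82988033]), 'moment': array([ 0.00925444,  0.00681874, -0.04000279]), 'grip_width': 85.48872568213196}
{'fovy': 53.438292022310016, 'cx': 321.9719209539693, 'cy': 195.89545180204317, 'eye': array([ 520.95509029,  -15.61085691, 1270.2487321 ]), 'attitude': array([ 0.04096069, -0.70124552,  0.71145715, -0.02014092])}
{'fovy': 48.856060459026025, 'cx': 316.26285327295966, 'cy': 191.54037888140388, 'eye': array([268.94131319, 887.04842327, 765.83429192]), 'attitude': array([ 0.09424941, -0.16167302,  0.87405305, -0.44834156])}
```

View pics/top0.png

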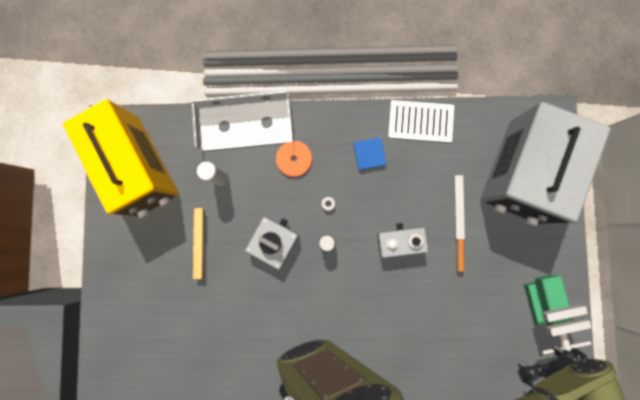

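View pics/side0.png

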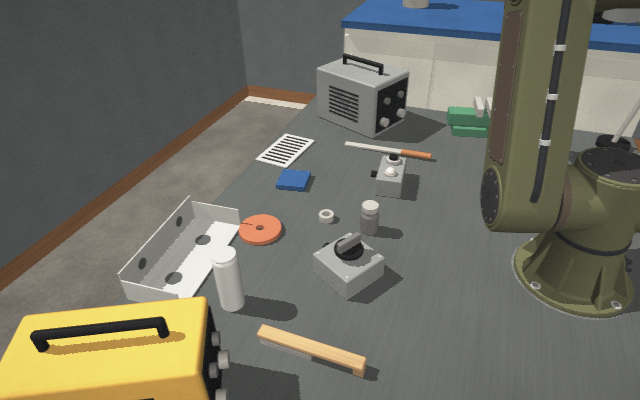

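The top view shows the stop box at about (272,243), with the wing running from upper left to lower right. The reset box is at about (403,242), with the lamp at (392,244) and the reset button at (417,241). The jar stands at (327,243), between the boxes. Next I'll measure from depth.

```bash
cat > h.py <<'E'
import numpy as np,cv2
from scipy.spatial.transform import Rotation as R
def rot(q): return R.from_quat([q[1],q[2],q[3],q[0]]).as_matrix()
def cloud(c,T=None):
    d=c["depth"]; h,w=d.shape; f=h/2/np.tan(np.radians(c["fovy"])/2)
    v,u=np.mgrid[:h,:w]
    p=np.stack([(u-c["cx"])/f*d,(v-c["cy"])/f*d,d],-1)
    if T is None: p=p@rot(c["attitude"]).T+c["eye"]
    else: p=p@T[:3,:3].T+T[:3,3]
    p[d==0]=np.nan
    return p
E
python3 - <<'E'
from h import *; import pickle
c=pickle.load(open("top.pkl","rb")); P=cloud(c); im=c["image"]
crop=cv2.resize(im[205:285,230:450],None,fx=3.6,fy=3.6,interpolation=cv2.INTER_CUBIC); cv2.imwrite("pics/crop.png",crop)
print("bench",np.nanmedian(P[300:330,150:250,2]))
for name,(u0,u1,v0,v1) in dict(stop=(240,305,210,275),reset=(370,435,218,265)).items():
    q=P[v0:v1,u0:u1]; z=q[...,2]
    print(name,np.nanmax(z))
    for lo,hi in((50,68),(70,80),(80,92),(97,125)):
        m=(z>lo)&(z<hi)
        if m.sum()<4: continue
        xy=q[m][:,:2].astype(np.float32); r=cv2.minAreaRect(xy); print(lo,hi,m.sum(),"median z",np.median(z[m]),"rect",np.round(r[0],1),np.round(r[1],1),round(r[2],1),"mean",xy.mean(0))
for u,v in((417,241),(392,244),(327,243),(328,204),(205,171)): print(u,v,P[v,u])
E
```

```text
bench 1.1868946962667906
stop 117.8985277733857
50 68 1141 median z 61.21385167644007 rect [487.3 177.8] [120.6 120.8] 61.5 mean [487.19165 175.44865]
70 80 5 median z 78.99987561182616 rect [496.3 174.5] [60.2 33.7] 83.6 mean [494.90714 169.11208]
80 92 285 median z 85.88015312742777 rect [487.1 178. ] [66.  62.4] 89.4 mean [487.3529  176.36151]
97 125 117 median z 111.5542485693727 rect [487.5 177.6] [64.  13.9] 61.1 mean [487.79214 177.02162]
reset 87.77037774246969
50 68 913 median z 61.186993576797704 rect [ 483.8 -221.5] [ 75.1 140.6] 6.4 mean [ 483.60153 -216.55212]
70 80 152 median z 74.39331835560108 rect [ 487.6 -223.8] [106.3  38.6] 89.7 mean [ 485.78156 -232.39047]
80 92 83 median z 82.44078917458023 rect [ 481.4 -223.9] [26.3 90.4] 11.0 mean [ 485.31354 -237.68994]
417 241 [ 486.05057766 -260.61415949   79.97525669]
392 244 [ 478.18582629 -186.5589796    81.49202902]
327 243 [483.59752535   5.57992144  85.50580263]
328 204 [604.64879529   2.06928161   4.87021143]
205 171 [695.21222014 351.60787302 150.96329829]
```

View pics/crop.png

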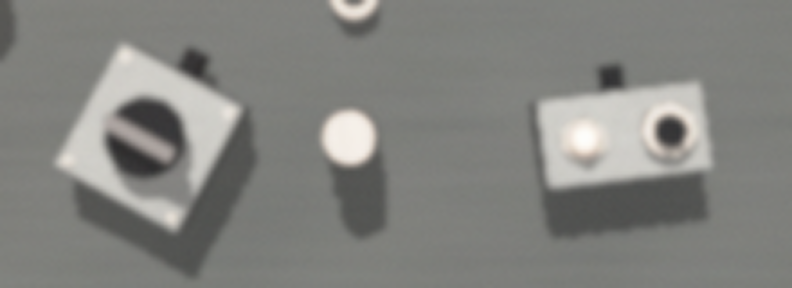

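```bash
cat >> h.py <<'E'
S=np.array([487.3,177.8]); W=np.array([np.cos(np.radians(61.2)),np.sin(np.radians(61.2))]); X=np.array([W[1],-W[0]])
B=np.array([483.8,-221.5])-35*np.array([-np.sin(np.radians(6.4)),np.cos(np.radians(6.4))])
def ori(a):
    M=np.array([[np.cos(a),0,-np.sin(a)],[np.sin(a),0,np.cos(a)],[0,-1,0]]) # columns x,y,z
    q=R.from_matrix(M).as_quat(); return np.array([q[3],q[0],q[1],q[2]])
E
python3 - <<'E'
from h import *
from rig import bot
s=bot.read_state(); print(rot(s["tool_rot"]).round(2), bot.tip_reach, B,s["clock"])
bot.move_gripper(0); print(bot.read_state()["grip_width"],bot.tip_reach,bot.read_state()["clock"])
for a in np.arange(-3.1,3.2,0.4):
    j=bot.ik([*S,140],ori(a)); print(round(a,2), None if j is None else np.round(j,2))
E
```

```text
[[ 0.37 -0.    0.93]
 [-0.93  0.    0.37]
 [-0.   -1.    0.  ]] 19.0 [ 487.70141263 -256.28187717] 0.1
-0.33020116988014414 19.0 0.8667
-3.1 None
-2.7 None
-2.3 None
-1.9 [ 0.28  0.35  1.73 -0.    1.06  2.18]
-1.5 [ 0.28  0.35  1.73 -0.    1.06  1.78]
-1.1 [ 0.28  0.35  1.73 -0.    1.06  1.38]
-0.7 [0.28 0.35 1.73 0.   1.06 0.98]
-0.3 [ 0.28  0.35  1.73 -0.    1.06  0.58]
0.1 [ 0.28  0.35  1.73 -0.    1.06  0.18]
0.5 [ 0.28  0.35  1.73 -0.    1.06 -0.22]
0.9 [ 0.28  0.35  1.73 -0.    1.06 -0.62]
1.3 [ 0.28  0.35  1.73 -0.    1.06 -1.02]
1.7 [ 0.28  0.35  1.73 -0.    1.06 -1.42]
2.1 [ 0.28  0.35  1.73 -0.    1.06 -1.82]
2.5 [ 0.28  0.35  1.73 -0.    1.06 -2.22]
2.9 None
```

```bash
python3 - <<'E'
from h import *
from rig import bot
a=np.arctan2(W[1],W[0])
bot.move_to([*S,180],ori(a)); bot.servo_line([*S,140],speed=80); bot.dwell(.2)
s=bot.read_state(); print(s["ee_pos"],s["ft_force"],s["clock"])
r=bot.servo_line([*S,119],speed=15,until_force=15)
s=bot.read_state(); print(r,s["ee_pos"],s["ft_force"],s["clock"])
bot.dwell(.3)
s=bot.read_state(); print(r,s["ee_pos"],s["ft_force"],s["clock"])
E
```

```text
[487.49472628 177.87143769 140.47832082] [ 0.40551917 -0.32152846  0.25844587] 4.3583
True [487.48128798 177.82577831 122.94010007] [-2.35843316 -1.38285744  8.75286777] 5.425
True [487.48371489 177.84754868 122.95959311] [-1.87814111 -1.36775436  8.17382704] 5.725
```

Contact came with the tip at z≈104, so the head is in. Next I'll go beside the +y end of the wing and find contact.

```bash
python3 - <<'E'
from h import *
from rig import bot
import cv2
bot.servo_line([*S,140],speed=80)
p=S+28*W-28*X
bot.servo_line([*p,140],speed=120); 
c=bot.read_camera("side"); cv2.imwrite("pics/side1.png",cv2.resize(c["image"][200:320,280:440],None,fx=4,fy=4))
bot.servo_line([*p,110.5],speed=80); bot.dwell(.2)
s=bot.read_state(); print(s["ee_pos"],s["ft_force"],s["clock"])
q=S+28*W-14*X
r=bot.servo_line([*q,110.5],speed=12,until_force=2.5)
s=bot.read_state(); e=s["ee_pos"][:2]-S; print(r,e@W,e@X,s["ee_pos"],s["ft_force"],s["clock"])
E
```

```text
[476.45019223 215.87617885 110.96108921] [-0.4829995   0.5603977  -0.30512074] 7.3417
True 27.95915906122126 -17.43145440506022 [485.49412766 210.69846506 110.19618878] [-0.30294354  0.5923804   0.52919646] 8.1917
```

View pics/side1.png

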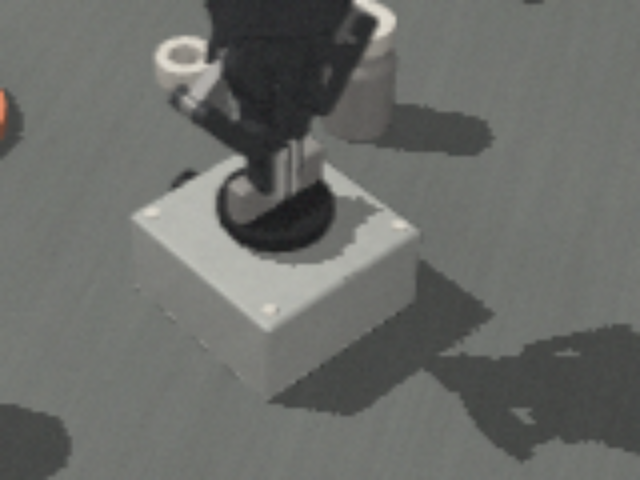

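The image shows the fingers beside the wing at the (290,190) end. Contact is at the expected offset of about -17.5. Next I'll follow the arc.

```bash
python3 - <<'E'
from h import *
from rig import bot
a=np.arctan2(W[1],W[0])
def pose(t,off=-17.8):
    Wt=np.array([np.cos(a-t),np.sin(a-t)]); Xt=np.array([Wt[1],-Wt[0]])
    return [*(S+28*Wt+off*Xt),110.5],ori(a-t)
def info(t):
    s=bot.read_state(); e=s["ee_pos"][:2]-S
    print(round(t,2),s["ee_pos"].round(1),s["ft_force"].round(1),"rel ang",round(a-np.arctan2(e[1],e[0])+np.arctan2(-17.8,28),3),round(s["clock"],2))
for t in np.arange(0.1,0.79,0.075):
    p,o=pose(t); r=bot.servo_line(p,o,speed=25,until_force=25); info(t)
    if r: print("stopped"); break
bot.dwell(.1); info(t)
E
```

```text
0.1 [488.3 210.9 110.3] [-0.7  1.1 -0. ] rel ang -1.038 8.47
0.18 [490.8 210.7 110.4] [-1.1  0.1 -0. ] rel ang -0.962 8.72
0.25 [493.3 210.4 110.4] [-1.   0.8 -0.8] rel ang -0.886 8.97
0.32 [495.6 209.9 110.4] [-4.4  2.2  0.8] rel ang -0.817 9.22
0.4 [498.2 209.3 110.7] [-4.   3.5  2.8] rel ang -0.736 9.47
0.47 [500.6 208.4 110.7] [-2.6  5.   3.3] rel ang -0.658 9.72
0.55 [502.9 207.2 110.6] [-1.   4.5  2.2] rel ang -0.582 9.97
0.62 [505.  205.9 110.5] [-0.2  4.1  3.2] rel ang -0.507 10.22
0.7 [507.  204.4 110.5] [-0.8  2.9  2.3] rel ang -0.432 10.47
0.77 [508.9 202.8 110.4] [-0.   2.6  1.9] rel ang -0.357 10.72
0.77 [508.8 202.9 110.4] [-1.   1.2  0.9] rel ang -0.36 10.82
```

```bash
python3 - <<'E'
from h import *
from rig import bot
for n,sl in(("side",np.s_[200:320,280:440]),("top",np.s_[200:290,220:340])):
    c=bot.read_camera(n); cv2.imwrite(f"pics/{n}2.png",cv2.resize(c["image"][sl],None,fx=4.5,fy=4.5,interpolation=cv2.INTER_CUBIC))
E
```

```text
(no output)
```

View pics/side2.png

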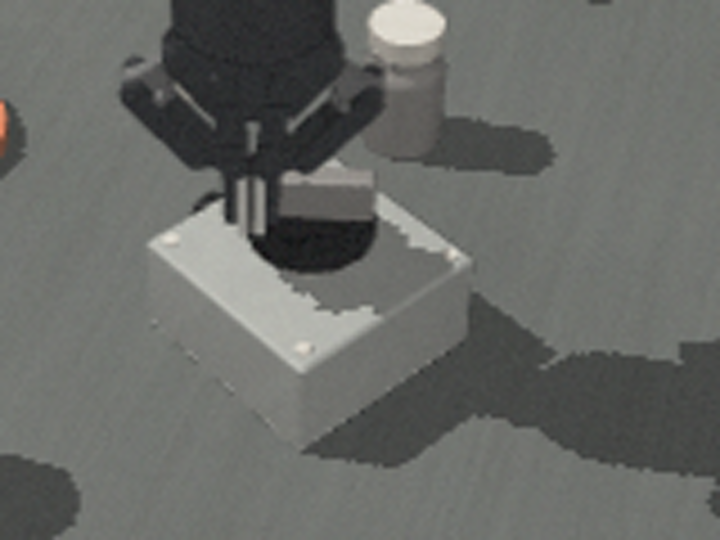

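View pics/top2.png

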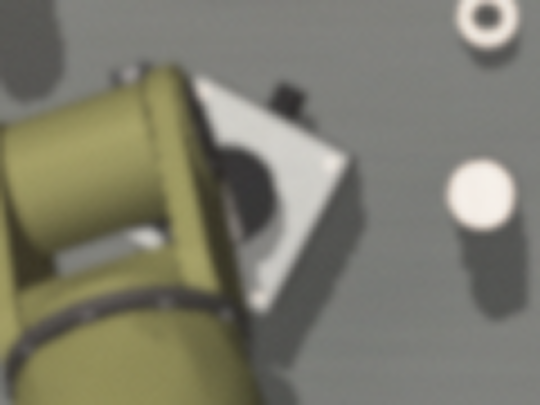

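The side picture shows the wing at about (325,190), clearly turned and lying against the fingers at (250,205). I'll measure its height and angle from the side camera's depth.

```bash
python3 - <<'E'
from h import *
from rig import bot
c=bot.read_camera("side"); P=cloud(c)
q=P[225:275,300:400]; m=(np.hypot(q[...,0]-S[0],q[...,1]-S[1])<36)&(q[...,2]>95)&(q[...,2]<125)
u=np.mgrid[225:275,300:400][1]; m&=(u>343)
w=q[m]; z=w[:,2]; print(len(w),"z pct",np.percentile(z,[50,80,90,95,99]))
t=w[z>np.percentile(z,60)]
r=cv2.minAreaRect(t[:,:2].astype(np.float32)); print(r, t.mean(0))
d=t[:,:2]-t[:,:2].mean(0); v=np.linalg.svd(d,full_matrices=False)[2][0]; print("wing dir deg",np.degrees(np.arctan2(v[1],v[0])), "start 61.2")
dm=(np.hypot(q[...,0]-S[0],q[...,1]-S[1])<30)&(q[...,2]>72)&(q[...,2]<92); print("disc z",np.percentile(q[dm][:,2],[25,50,75]),dm.sum())
print(bot.read_state()["clock"],bot.read_state()["ft_force"])
E
```

```text
170 z pct [107.67590318 110.87172871 111.40850112 111.83859879 112.80967809]
((474.523193359375, 176.119384765625), (42.245445251464844, 13.674966812133789), 19.645843505859375) [472.00654967 175.99734145 110.82503732]
wing dir deg -158.36698451606333 start 61.2
disc z [84.42358123 85.50308458 86.73471746] 165
10.975 [-0.34461643  1.78053455  1.49235949]
```

The head is out, with the wing top at z≈111, the disc at z≈85.5 and a twist of about 0.71 rad. I'll let the wing back along the arc, retreat and press reset.

```bash
python3 - <<'E'
from h import *
from rig import bot
a=np.arctan2(W[1],W[0])
def pose(t,off=-17.8,z=110.5):
    Wt=np.array([np.cos(a-t),np.sin(a-t)]); Xt=np.array([Wt[1],-Wt[0]])
    return [*(S+28*Wt+off*Xt),z],ori(a-t)
for t in (0.6,0.4,0.2,0.0):
    bot.servo_line(*pose(t),speed=40)
bot.servo_line(*pose(0,-28),speed=60)
bot.servo_line(*pose(0,-28,180),speed=120)
o=ori(np.radians(6.4-90))
bot.move_to([*B,180],o); bot.servo_line([*B,112],speed=80); bot.dwell(.2)
c=bot.read_camera("top"); q=cloud(c)[210:275,240:305]; z=q[...,2]; m=(z>97)&(z<125)
cv2.imwrite("pics/top3.png",cv2.resize(c["image"][195:295,230:450],None,fx=3.5,fy=3.5))
print("wing z",np.median(z[m]),cv2.minAreaRect(q[m][:,:2].astype(np.float32)))
s=bot.read_state(); print(s["ee_pos"],s["ft_force"],s["clock"])
c=bot.read_camera("side"); cv2.imwrite("pics/side3.png",cv2.resize(c["image"][120:220,330:450],None,fx=5,fy=5))
E
```

```text
wing z 111.59549071174945 ((487.33062744140625, 177.54209899902344), (63.167396545410156, 14.058084487915039), 60.93742370605469)
[ 487.82323089 -256.32930241  112.3261098 ] [0.65791145 0.8539646  0.65148499] 16.375
```

View pics/top3.png

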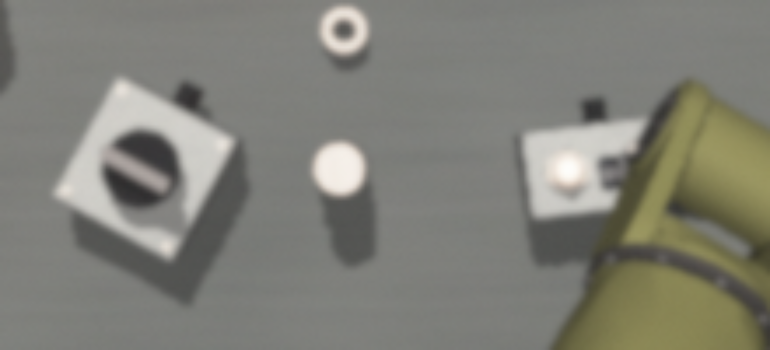

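View pics/side3.png

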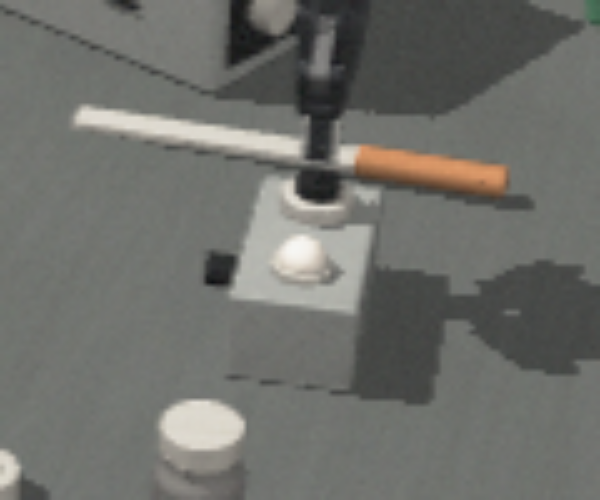

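The top view shows the wing at (137,170) back at rest, at 60.9° with its top at 111.6. The side view shows the fingertips over the button at (318,190). Now I'll press reset.

```bash
python3 - <<'E'
from h import *
from rig import bot
def st(k):
    s=bot.read_state(); print(k,s["ee_pos"].round(2),s["ft_force"].round(1),s["clock"])
bot.servo_line([*B,104],speed=60); bot.dwell(.2); st("pre")
r=bot.servo_line([*B,93],speed=12,until_force=14); st(r)
bot.dwell(.2); st("hold")
E
```

```text
pre [ 487.76 -256.31  104.09] [ 0.3 -0.6 -0.8] 16.9083
True [ 487.81 -256.34   95.05] [-2.2  2.   8.1] 17.6667
hold [ 487.79 -256.36   95.04] [-1.9  1.4  7.8] 17.8667
```

The tip is at z≈76.0, so the button is about 6 mm down. Next I'll retreat and check.

```bash
python3 - <<'E'
from h import *
from rig import bot
import pickle
bot.servo_line([*B,112],speed=40); bot.servo_line([*B,230],speed=120)
bot.move_to([330,-400,280],ori(np.radians(-84))); bot.dwell(.3)
c=bot.read_camera("top"); Q=cloud(c); cv2.imwrite("pics/top4.png",c["image"])
q=Q[210:275,240:305]; z=q[...,2]; m=(z>97)&(z<125)
print("wing z",np.median(z[m]),cv2.minAreaRect(q[m][:,:2].astype(np.float32)))
z=Q[...,2]; k=np.hypot(Q[...,0]-B[0],Q[...,1]-B[1])<11; print("button z",np.median(z[k]),k.sum())
P=cloud(pickle.load(open("top.pkl","rb"))); k0=np.hypot(P[...,0]-B[0],P[...,1]-B[1])<11; print("button z at start",np.median(P[...,2][k0]))
d=cv2.absdiff(c["image"],pickle.load(open("top.pkl","rb"))["image"]).max(-1)
cv2.imwrite("pics/diff.png",np.minimum(d.astype(int)*4,255).astype(np.uint8))
print(bot.read_state()["clock"])
E
```

```text
wing z 111.63880937412796 ((487.5409240722656, 177.59754943847656), (63.15251922607422, 14.390646934509277), 60.118160247802734)
button z 84.03614056597542 44
button z at start 82.9997647673033
20.8167
```

View pics/top4.png

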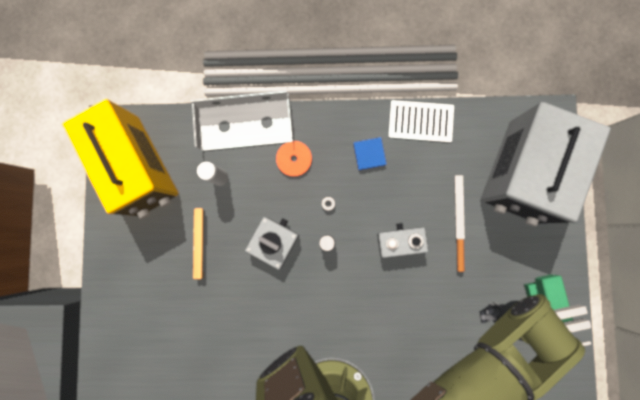

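View pics/diff.png

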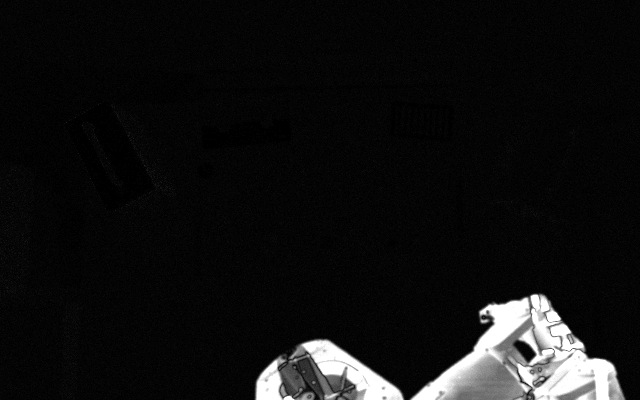

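The difference image shows that only the arm has changed: the boxes and loose things are all where they were. Handing in.

```bash
python3 - <<'E'
from rig import bot
print(bot.finish_job())
E
```

```text
the job is handed in; nothing more can be done
None
```

The shift test is done and handed in at about 21 s of the 45 s allowed; the hand-in reports no verdict.

- **Stop pressed:** I pressed the mushroom head with closed fingertips until the tip stood at 104 mm, its fully-in height. It latched with about 8 N.
- **Stop released:** I pushed the wing clockwise to about 0.71 rad. The side camera then showed the head out, with the wing top at 111 mm and the disc at 85.5 mm. I let the wing back gently along the same path.
- **Reset pressed:** I pressed the reset button with about 8 N until the tip stood at 76 mm, about 6 mm down. I held it 0.2 s and let it up.

**Last checks:**
- The wing is back at rest, at 60.1° against 61.1° at the start, with its top at 111.6 mm.
- The button is up, reading 84 mm against 83 mm at the start.
- The top picture shows no change from the start except the arm, which is clear of everything.

No check failed. The angle I printed while turning the wing was off by a constant because of a sign slip in my code. I did not use it for the motion, and the camera measurement gave the true twist.

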